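Pop the receipt printer's paper lid

ROBOT

A 6-joint arm with a two-finger parallel gripper is mounted at the origin on the work surface. World frame = base frame: x ahead of the robot, y to its left, z up, the work surface at z = 0. Lengths are in m, angles in rad, forces in N, time in s.
With the tool pointing down it reaches from about 0.25 to 0.725 m from the base axis. Payload 4 kg.
Tool frame: the origin (TCP) lies on the centre line of the jaws, within the pads' length; the fingertips stand 22 mm ahead of it and the grasp point (between the pads) lies 3 mm ahead of it; z points along the fingers, y is the line along which they close (so a half turn about z gives the same grasp; the last joint's range is limited). The gripper opens to 85 mm and grips with 20 to 120 N. Pads are 22 mm wide; open, the fingers measure 114 mm over their backs; the gripper's body (76 mm by 85 mm) begins 54 mm behind the grasp point. The pads swing forward as they close: fully open they stand 13 mm farther back than shut.
Start: joints at [-1.308, 0.241, 0.005, 1.335, 0, 1.571], TCP at [0.13, -0.483, 0.253] pointing down, gripper open.
Joint ranges: [-2.72, 2.72], [-1.05, 1.87], [-1.09, 1.28], [-1.99, 2.15], [-1.42, 1.44], [-3.14, 3.14]. Speed limits (rad/s): [2.79, 2.79, 3.14, 3.14, 3.14, 3.14].

INTERFACE

Orientations are given as a unit quaternion [x, y, z, w].
In Python, from workcell import bot gives the robot as it stands.
- The arm moves only by the shell command python3 -m inch 'ROWS'. ROWS is JSON, one flat list of numbers, 7 for each row, row after row: the shift along the world's x, y, z in mm, then the turn, a rotation vector about the world's x, y, z in rad, then the opening in per cent of the stroke, from 0 (shut) to 100 (fully open). A call has 1 to 8 rows; each row is the pose to reach, as a shift and turn from the pose commanded when the call began; what a row does not reach only later rows make up. A row lasts 1/12 s, in which the tool goes at most 41.7 mm and 7.16 degrees, less where a joint would pass 70% of its speed; a pose out of reach is approached as far as the arm can. A call with a gripper value outside its range is refused whole. The fingers move at their own pace and stop on an object; the grip force is fixed at half the most. Time passes only in rows, so rows that repeat a pose let the fingers close. It gives the time, the measured TCP pose, the force, the opening and the grip force at its end, in the units of the state.
- bot.get_obs(): the state, without advancing time (a new reading comes with each control period).
- bot.camera(name): name is "side" or "top"; returns the picture (420x560x3 uint8, blue, green, red); there is no depth.
- bot.camera_info(name): a dict with "intrinsics" (3x3 intrinsics, pixels), "camera_from_world" (4x4, takes a point from world to camera coordinates). Camera axes: x right, y down, z forward; pixel columns grow to the right and rows downward; lengths in m; the calibration is good to about 2 mm. A picture is of the moment at which its call begins. camera_info takes no time and is no camera call.
- bot.job_done(): hands the job in; it is judged then, once.
Trained networks look in the newest picture that a camera, given by its name, has taken for a name from the list of things; names that differ only in an ending like _2 or _b are one class to them, and where a whole thing is asked for, a point or a joint stands for the part that bears it (a point fixed in the world has none). Each returns a list of dicts, best first, with "confidence" (0 to 1); they miss things now and then, are a little off and sometimes report something else, mostly with a low value. They report only what shows in the picture. A call takes as long as a camera call.
- bot.silhouettes(camera, target): "mask" (420x560 bool, what is visible of it) and "uv" ([column, row] in pixels, amid what is visible of it).
- bot.spot_point(camera, target): "uv" ([column, row] in pixels: a listed point, or the origin of a listed thing).
The state is a dict: "clock": time; "joint_pos": joint angles; "joint_vel": joint speeds; "tau": joint torques, N m; "eef_pos": TCP position; "tool_rot": TCP orientation; "ft_force": force on the tool from outside, world axes, zero at the start; "ft_torque": the same for the moment, N m; "grip_width": finger opening in m; "grasp_force": force on a finger pad.
Only numpy, scipy, OpenCV 4.12 (cv2) and the standard library are available. Lean on these libraries where they do the work, as an engineer would, in place of code of your own. Each camera call takes 0.05 s, during which the arm holds its last target. There are 200 camera calls.

TASK

Two printers stand on the boutique's counter; the wider one is the receipt printer and needs its paper lid open. With closed fingertips press down once, firmly but gently, on the ridged pad at the front edge of its lid until it bottoms, let go so that the lid pops up by itself, back off, and watch for two seconds that it stays open, without pushing it shut again. Leave the narrower label printer shut and everything else standing where it is; nothing is gripped or lifted.

Things in the scene. Friction and masses are not known exactly. Their poses are not given: they have to be found in the camera images.
- receipt_printer: Receipt printer: dark case 150 mm wide (its y), 170 deep (x), 108 high, fixed. Origin: centre of its underside; -x is its front, z up. Its top is a push-push lid 130 mm wide, from x = -86 to +48 mm, flush with the 8 mm side walls (108 mm high), hinged along y at x = +50, z = 104 mm; its front rises on opening. A white paper roll lies inside.
- receipt_pad (a point): Centre of the ridged press pad (five fine black ridges, 40 mm in y by 22 mm in x) on top of the receipt printer's lid, midway along its front edge. Shut: 74 mm in front (-x) of the printer's origin, 109 mm up. It moves with the lid: about 9 mm lower when fully pressed, 75 mm higher when open. Axes as the lid's (z normal to it).
- receipt_lid (a joint): Receipt printer's lid angle (rad): 0 shut and latched, -0.075 at the bottom stop (stiff beyond), +0.65 fully open. Pressed on the pad it gives under 3 to 5 N; the latch lets go beyond about -0.045. When the finger withdraws, a spring lifts the lid to the upper stop in about 0.5 s and holds it (2 to 4 N push it back down). A second full press latches it shut again.
- receipt_catch (a joint): Hidden latch pin in the receipt printer (m, along its y): about 0 while the lid is shut and latched, about +0.008 at the bottom of a releasing press, about -0.012 to -0.015 once the lid has popped open. It only shows the state; it is not touched.
- label_printer: The label printer: like the receipt printer in colour, depth (170 mm) and height (108 mm) but only 108 mm wide (its y). Fixed. Origin: centre of its underside, -x is its front. It may stand left or right of the receipt printer.
- label_lid (a joint): Angle of the label printer's lid (88 mm wide, same latch), rad: 0 shut. It must stay shut.
- spare_roll: Loose spare paper roll standing upright, 56 mm in diameter, 80 mm high, white. Origin: centre of its underside.
- pen_mug: Loose white ceramic mug, 76 mm in diameter, 85 mm high, with two pens that reach 130 mm. Origin: centre of its underside.
- ring_box: Loose grey ring box, 62 x 62 mm, 47 mm high. Origin: centre of its underside.

How it is judged:
On the way, in this order (a step that is already met when the one before it is completed fails the run):
1. the receipt printer's lid is pressed in (below -0.03 rad) by the fingers on its pad (grasp point within 30 mm of the pad's centre, seen from above) (horizontal distance between the grasp point and receipt_pad below 0.03 m and value of joint receipt_lid below -0.03 rad and contact force between the fingers and receipt_printer above 0.5 N), for 0.02 s.
2. the lid has popped up and stands open, above 0.55 rad and untouched, for 1.5 s (value of joint receipt_lid above 0.55 rad and contact force between each of the fingers, the arm and receipt_printer below 0.1 N), for 1.5 s.
At the end, for the whole second after the job is handed in: The receipt printer's lid stands open by itself (above 0.55 rad), still and untouched; the label printer's lid is shut (within -0.03 to 0.05 rad); the roll, mug and ring box are within 20 mm of where they stood (all of step 2 and velocity of joint receipt_lid between -0.05 and 0.05 rad/s and value of joint label_lid between -0.03 and 0.05 rad and distance of each of spare_roll, pen_mug, ring_box from where it was at the start of the episode below 0.02 m).
It fails at once if the receipt printer's lid is pushed down again (below 0.12 rad) after it has popped open: only one press (value of joint receipt_catch below -0.008 m and value of joint receipt_lid below 0.12 rad).
It fails at once if the receipt printer is pushed with more than 40 N (contact force between any of the fingers, the arm and receipt_printer above 40 N).
It fails at once if the label printer's lid is pressed in (below -0.03 rad) or opened (above 0.05 rad) (value of joint label_lid below -0.03 rad or value of joint label_lid above 0.05 rad).
It fails at once if the spare roll, pen mug or ring box is lifted, knocked over or moved by more than 20 mm (distance of any of spare_roll, pen_mug, ring_box from where it was at the start of the episode above 0.02 m or angle between any of spare_roll, pen_mug, ring_box's own z axis and vertical above 0.3 rad).
It also fails if it takes over 35 s, if anything falls off the work surface, if the arm or the gripper's body presses on something with over 40 N, if the wrist force passes 120 N, or if a joint passes its speed limit or range.

## Working session

There is one attempt and no reset: what is moved stays moved. The work goes in short steps, Python scripts to look and compute and a shell command to move; the robot and the scene stay as the last step left them, time stands still between calls to the robot, and variables do not carry over. Pictures are saved under pics/ and viewed, at most 10 in all, crops included, and the job is handed in when it is done.

```bash
mkdir -p pics; cat > h.py <<'E'
import numpy as np,cv2
from workcell import bot
def P(c):
    i=bot.camera_info(c);return np.array(i["intrinsics"])@np.array(i["camera_from_world"])[:3]
def tri(a,b):
    X=cv2.triangulatePoints(P("side"),P("top"),np.array(a,float).reshape(2,1),np.array(b,float).reshape(2,1));return (X[:3]/X[3]).ravel()
def proj(c,X):
    q=P(c)@np.append(X,1);return q[:2]/q[2]
def atz(c,uv,z):
    p=P(c);A=np.c_[p[:,0],p[:,1],-np.array([*uv,1])];return np.linalg.solve(A,-(p[:,2]*z+p[:,3]))[:2]
E
python3 - <<'E'
from h import *
for c in("side","top"):cv2.imwrite(f"pics/{c}0.png",bot.camera(c))
for t in("receipt_pad","receipt_printer","label_printer"):
    r={c:bot.spot_point(c,t) for c in("side","top")}
    for c in r:print(t,c,[(np.round(d["uv"],1),round(d["confidence"],2)) for d in r[c][:3]])
    if r["side"] and r["top"]:print(tri(r["side"][0]["uv"],r["top"][0]["uv"]))
for t in("spare_roll","pen_mug","ring_box"):
    r=bot.spot_point("top",t);print(t,[(np.round(d["uv"]),round(d["confidence"],2),atz("top",d["uv"],0)) for d in r[:2]])
o=bot.get_obs();print(o["clock"],o["eef_pos"],o["tool_rot"],o["ft_force"])
E
```

```text
receipt_pad side [(array([221.7, 258.2]), 0.79)]
receipt_pad top [(array([329.6, 253.1]), 0.95)]
[ 0.43408365 -0.12207539  0.11106721]
receipt_printer side [(array([261.6, 290.2]), 0.88)]
receipt_printer top [(array([330.9, 225.8]), 0.97)]
[ 0.51083905 -0.13885172  0.01210617]
label_printer side [(array([285.9, 206.2]), 0.7)]
label_printer top [(array([220.4, 189. ]), 0.96)]
[ 0.60626747  0.1643047  -0.01461871]
spare_roll [(array([130., 243.]), 0.56, array([0.45350319, 0.39934544]))]
pen_mug [(array([146., 193.]), 0.64, array([0.59093153, 0.36541387]))]
ring_box [(array([428., 249.]), 0.71, array([ 0.45827141, -0.40277718]))]
0.55 [ 0.12989208 -0.48284393  0.25331019] [9.91380074e-01 1.31017361e-01 1.42477300e-05 1.30548935e-05] [ 0.76947394  0.29060994 -0.84610135]
```

View pics/side0.png

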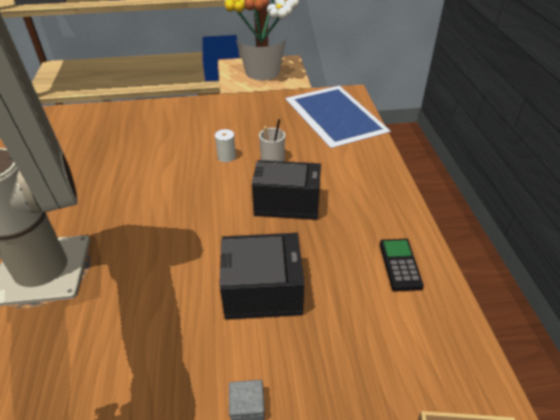

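View pics/top0.png

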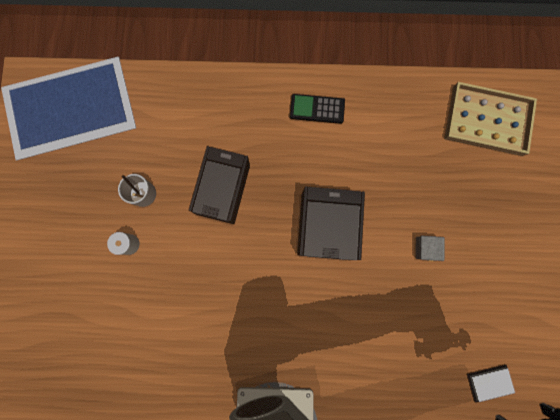

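The two views agree on the pad at about (0.434, −0.122, 0.111), against a stated height of 0.109. In the top picture the receipt printer is at (331,225) with its pad at (330,253). The label printer is at (220,189), left of it, and the ring box is at (430,248). The path at z = 0.25 m is clear.

```bash
python3 -m inch '[25,30,0,0,0,0,0, 50,60,0,0,0,0,0, 75,90,0,0,0,0,0, 100,120,0,0,0,0,0, 125,150,0,0,0,0,0, 150,180,0,0,0,0,0, 175,210,0,0,0,0,0, 200,240,0,0,0,0,0]'
python3 - <<'E'
from h import *
print(bot.get_obs()["eef_pos"])
bot.camera("top");d=bot.spot_point("top","receipt_pad");print([(x["uv"],x["confidence"],atz("top",x["uv"],.109)) for x in d[:2]])
i=cv2.imread("pics/top0.png")[180:270,285:375];cv2.imwrite("pics/crop0.png",cv2.resize(i,None,fx=6,fy=6,interpolation=cv2.INTER_CUBIC))
E
```

```text
clock: 1.22
eef_pos: [0.3307, -0.2413, 0.2537]
tool_rot: [0.991, 0.131, 0.0, 0.0]
ft_force: [1.2, 0.3, 0.0]
grip_width: -0.0
grasp_force: 0.0
[ 0.33074    -0.24126573  0.25365671]
[([328.5, 252.2], 0.82, array([ 0.44029713, -0.1194508 ]))]
```

View pics/crop0.png

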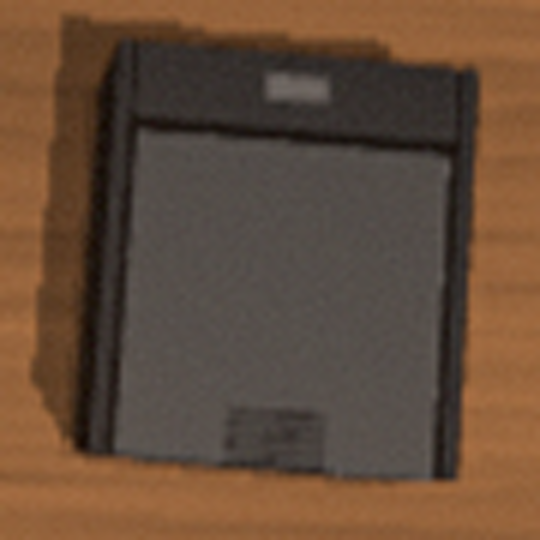

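The crop shows the pad centred at about crop (274,438), which is full-image (330.7,253), or roughly (0.436, −0.124). The yaw is only a few degrees. I'll go above it and come down to 35 mm clearance.

```bash
python3 -m inch '[26,29,0,0,0,0,0, 52,58,0,0,0,0,0, 78,87,0,0,0,0,0, 103,117,0,0,0,0,0, 103,117,-35,0,0,0,0, 103,117,-70,0,0,0,0, 103,117,-90,0,0,0,0, 103,117,-90,0,0,0,0]'
python3 - <<'E'
from h import *
o=bot.get_obs();p=o["eef_pos"];print(p,o["ft_force"])
for c in("side","top"):
    i=bot.camera(c);q=proj(c,p-[0,0,.022]).astype(int);print(c,q, proj(c,[.436,-.124,.109]))
    u,v=(221,250) if c=="side" else (331,240)
    cv2.imwrite(f"pics/{c}1.png",cv2.resize(i[v-50:v+50,u-60:u+60],None,fx=5,fy=5,interpolation=cv2.INTER_CUBIC))
E
python3 -c "
import cv2,numpy as np
cv2.imwrite('pics/both1.png',cv2.resize(np.vstack([cv2.imread('pics/side1.png'),cv2.imread('pics/top1.png')]),(360,600)))"
```

```text
clock: 1.98
eef_pos: [0.4294, -0.1251, 0.159]
tool_rot: [0.991, 0.131, -0.004, -0.002]
ft_force: [0.0, -0.1, -0.4]
grip_width: -0.0003
grasp_force: 0.0
[ 0.42943271 -0.12514925  0.1589767 ] [ 0.01136549 -0.14374419 -0.36230968]
side [219 250] [224.20374615 259.22914341]
top [332 256] [330.37618316 254.03781914]
```

View pics/both1.png

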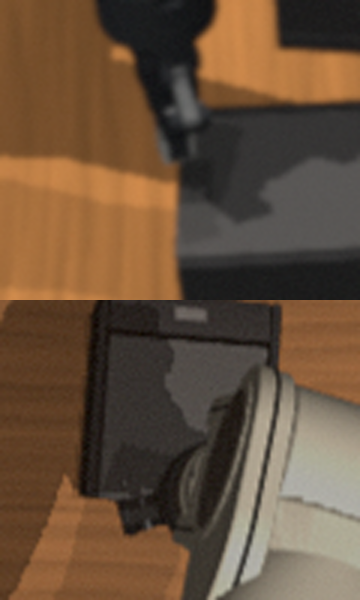

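The side view shows the tip above the front edge of the lid at the pad, where projection puts it. In the top view the arm hides the tip. It is a few millimetres forward, so I'll shift x by +5 mm and come down to just above the pad.

```bash
python3 -m inch '[4,1,-8,0,0,0,0, 4,1,-16,0,0,0,0, 4,1,-22,0,0,0,0, 4,1,-22,0,0,0,0, 4,1,-22,0,0,0,0]'
```

```text
clock: 2.5
eef_pos: [0.4367, -0.1249, 0.1412]
tool_rot: [0.991, 0.131, -0.0, -0.0]
ft_force: [0.4, -0.2, 1.0]
grip_width: 0.0002
grasp_force: 0.0
```

```bash
python3 -m inch '[0,0,-4,0,0,0,0, 0,0,-8,0,0,0,0, 0,0,-11,0,0,0,0, 0,0,-13,0,0,0,0, 0,0,-13,0,0,0,0]'
```

```text
clock: 2.92
eef_pos: [0.4369, -0.1249, 0.1282]
tool_rot: [0.991, 0.131, -0.0, 0.0]
ft_force: [-0.1, -0.7, 2.4]
grip_width: -0.0003
grasp_force: 1.4
```

In contact with about 2–3 N, with the tip at z = 0.106. Now pressing on in small steps.

```bash
python3 -m inch '[0,0,-2,0,0,0,0, 0,0,-3,0,0,0,0, 0,0,-4,0,0,0,0, 0,0,-4,0,0,0,0]'
```

```text
clock: 3.25
eef_pos: [0.4369, -0.1248, 0.1243]
tool_rot: [0.991, 0.131, 0.0, 0.0]
ft_force: [-1.6, 0.7, 3.8]
grip_width: -0.0002
grasp_force: 1.6
```

```bash
python3 -m inch '[0,0,-1,0,0,0,0, 0,0,-2,0,0,0,0, 0,0,-2,0,0,0,0]';python3 -m inch '[0,0,-1,0,0,0,0, 0,0,-1,0,0,0,0]'
```

```text
clock: 3.5
eef_pos: [0.4369, -0.1248, 0.1222]
tool_rot: [0.991, 0.131, 0.0, 0.0]
ft_force: [-1.4, 0.7, 2.6]
grip_width: 0.0001
grasp_force: 1.6
clock: 3.67
eef_pos: [0.437, -0.1249, 0.1212]
tool_rot: [0.991, 0.131, 0.0, 0.0]
ft_force: [-0.8, 0.4, 3.2]
grip_width: -0.0001
grasp_force: 1.6
```

```bash
python3 -m inch '[0,0,-0.5,0,0,0,0, 0,0,-1,0,0,0,0]';python3 -m inch '[0,0,-0.5,0,0,0,0, 0,0,-0.5,0,0,0,0]'
```

```text
clock: 3.83
eef_pos: [0.4371, -0.1249, 0.1206]
tool_rot: [0.991, 0.131, 0.0, 0.0]
ft_force: [-1.6, -0.7, 7.1]
grip_width: 0.0002
grasp_force: 3.9
clock: 4.0
eef_pos: [0.4371, -0.1249, 0.1205]
tool_rot: [0.991, 0.131, 0.0, 0.0]
ft_force: [-2.6, 0.0, 8.0]
grip_width: -0.0003
grasp_force: 4.4
```

The force rises from about 3 N to 8 N with no further travel, so the lid has bottomed. Next I let go quickly upward and then back off.

```bash
python3 -m inch '[-10,0,38,0,0,0,0, -22,0,76,0,0,0,0, -34,0,114,0,0,0,0, -50,0,145,0,0,0,0, -90,0,150,0,0,0,0, -130,0,150,0,0,0,0, -130,0,150,0,0,0,0, -130,0,150,0,0,0,0]'
python3 - <<'E'
from h import *
for c in("side","top"):cv2.imwrite(f"pics/{c}2.png",bot.camera(c))
E
```

```text
clock: 4.67
eef_pos: [0.3053, -0.1246, 0.2698]
tool_rot: [0.991, 0.13, 0.0, 0.0]
ft_force: [0.7, -0.2, 0.5]
grip_width: 0.0004
grasp_force: 0.0
```

View pics/side2.png

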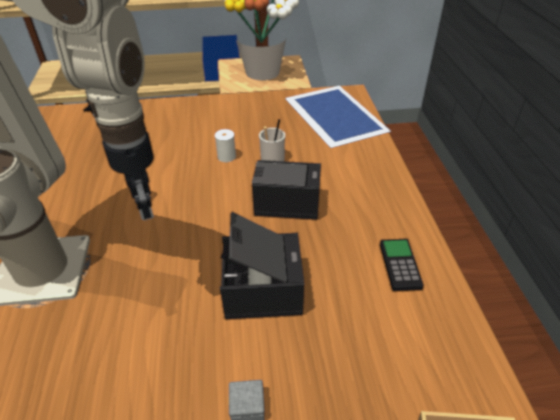

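The lid stands open, with its front edge at about (235,215) and the white roll showing at (258,275). The label printer is shut and the tool is clear at (145,212). Now I'll watch for two seconds or more.

```bash
for k in 1 2 3 4; do python3 -m inch '[0,0,0,0,0,0,0, 0,0,0,0,0,0,0, 0,0,0,0,0,0,0, 0,0,0,0,0,0,0, 0,0,0,0,0,0,0, 0,0,0,0,0,0,0, 0,0,0,0,0,0,0, 0,0,0,0,0,0,0]' | head -1; done
python3 - <<'E'
from h import *
i=bot.camera("side");cv2.imwrite("pics/side3.png",i)
print(np.abs(i.astype(int)-cv2.imread("pics/side2.png"))[200:330,200:320].mean())
E
```

```text
clock: 5.43
clock: 6.1
clock: 6.77
clock: 7.43
1.1249786324786324
```

View pics/side3.png

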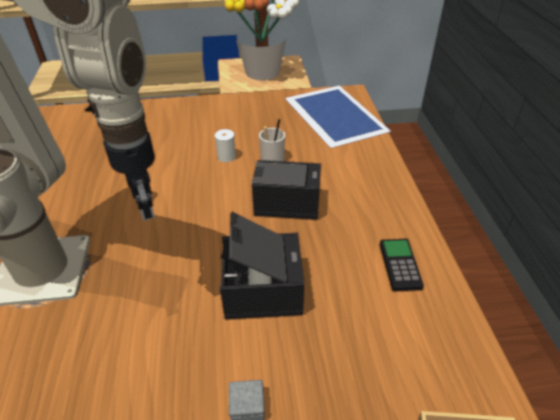

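The picture is unchanged after 2.7 s: the lid is still open with its front edge at (235,215), and everything else is in place.

```bash
python3 -c "
from workcell import bot
print(bot.job_done())"
```

```text
the job is handed in; nothing more can be done
None
```

The receipt printer's lid popped open after one gentle press (about 8 N) and stayed open for over 2.5 s of watching; the label printer is still shut, nothing else was moved, and the job is handed in.

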